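# Empty a lens tray and hold it against the sprung stop for clamping

## Task

Pick up the small aluminium carry tray by its grip bar and tip the three loose lens housings off its open end into the blue bin. Then set the emptied tray down flat on the clamping fixture, midway between the two clamps, with its closed end square against the sprung stop, and press gently until the stop is pushed in about half way (about 10 N) without ever ramming it to the end of its travel. Finish while still holding the tray pressed there, as a third hand for the colleague who will close the clamps; leave the jar, the dropper bottle and the screwdriver alone.

Things in the scene. Friction and masses are not known exactly. Their poses are not given: they have to be found in the camera images.
- tray_bar (a point): Centre of the carry tray's flat-sided grip bar: 14 mm thick (x), 20 mm high, 110 mm long (y), spanning the tray's middle on two side posts, 38 mm clear above the tray floor. This point is 52 mm above the tray's underside. z is up, +x points to the tray's closed end; at the start that end points away from the robot, yaw within 0.35 rad of world x.
- tray_lip (a point): Middle of the open end's lower edge, 75 mm towards -x from under the bar, at underside level. The tray is bare aluminium, 150 (x) by 110 (y) mm, about 0.35 kg, standing on the table: 4 mm floor, side walls 22 mm high, 4 mm thick; closed end wall (+x) 28 mm high; the -x end is open without a lip. Axes as the bar's.
- lens0_mid (a point): Loose lens housing, a black plastic cylinder 26 mm across and 16 mm high, 20 g, standing on the tray floor in the tray's closed half; this point is its centre. It slides on the tray at a slope of about 11 to 17 degrees.
- lens1_mid (a point): Second lens housing, same as the first; this point is its centre.
- lens2_mid (a point): Third lens housing, same as the first, near the tray's middle under the bar; this point is its centre.
- bin: Open square blue plastic bin, fixed to the table, 170 x 170 mm outside, 60 mm high, 4 mm walls and floor; origin at the centre of its underside, x and y along its sides, z up. It stands to the left or the right of the tray; the fixture stands on the other side.
- bed (a point): Centre of the upper face of the clamping fixture's grey bed plate, 230 (x) by 190 (y) mm, 10 mm thick, fixed to the table. +x points to the upright fence along its far end, which carries the sprung stop; z up; yaw within 0.2 rad of world x. Two dark clamp blocks, 22 mm high, stand on it at y = +-83 mm, x = -20 mm, 150 mm free between them, arms swung outwards.
- stop_face (a point): Sprung stop: a white block 90 mm wide (y), 22 mm high, 10 mm thick, on two guide rods in front of the fence. This point is the centre of its flat front face (the face towards the robot), 60 mm along the bed's +x from the bed's centre when not pressed, 13 mm above the bed (the block clears the bed by 2 mm). Axes as the bed's; the point moves with the block.
- stop (a joint): How far the sprung stop is pushed in towards the fence (along the bed's +x), m: 0 free, 0.020 the end of its travel. Spring without preload, 1 N per mm (10 N at 0.010).
- jar: Bystander: clear jar with orange lid, 64 mm across, 95 mm high, beyond the tray; origin at the centre of its underside.
- dropper: Bystander: white bottle, 36 mm across, 75 mm high; origin at the centre of its underside.
- driver: Bystander: screwdriver 160 mm long lying on the table, handle to its -x; origin under its middle.
Mind the look-alikes: they are no part of the job. Leave any yellow look-alike of the part that bears lens1_mid alone.

How it is judged:
By the outcome, as a careful person would: the job done as asked, in the order asked, and still so for the second after the job is handed in, while the arm keeps its last pose, push and grip.
It also fails if it takes over 56 s, if anything falls off the work surface, if the arm or the gripper's body presses on something with over 40 N, if the wrist force passes 120 N, or if a joint passes its speed limit or range.

## Robot

A 6-joint arm with a two-finger parallel gripper is mounted at the origin on the work surface. World frame = base frame: x ahead of the robot, y to its left, z up, the work surface at z = 0. Lengths are in mm, angles in rad, forces in N, time in s.
With the tool pointing down it reaches from about 350 to 850 mm from the base axis. Payload 8.1 kg.
Tool frame: the origin (TCP) lies midway between the tips of the shut fingers; the grasp point (between the pads) lies behind it (robot.grasp_offset is the z of the grasp point in the tool frame, in mm); z points along the fingers, y is the direction in which the jaws open and shut (so a half turn about z gives the same grasp; the last joint's range is limited). The gripper opens to 85 mm and grips with 20 to 120 N. Pads are 22 mm wide; open, the fingers measure 114 mm over their backs; the gripper's body (76 mm by 85 mm) begins 54 mm behind the grasp point. The pads swing forward as they close: fully open they stand 13 mm farther back than shut.
Start: joints at [1.058, 0.13, 1.488, -0, 1.523, -0.085], TCP at [248.902, 545.942, 231.292] pointing down, gripper open.
Joint ranges: [-2.96, 2.96], [-0.89, 2.26], [0.02, 2.5], [-1.34, 4.48], [0, 2.73], [-2.66, 2.66]. Speed limits (rad/s): [2.39, 2.39, 2.79, 3.14, 3.14, 3.14].

## Interface

Orientations are given as a unit quaternion [x, y, z, w].
In Python, from station import robot gives the robot as it stands. The module is installed in compiled form; this text tells all that it offers. Calls block until the motion is done:
- robot.movep(position, orientation): joint-space move of the TCP to a pose.
- robot.move_l(position, ori=None, v=150, f_stop=None): straight line of the TCP; ori=None keeps the orientation; v is the mean speed in mm/s. With f_stop (N) it stops when the force on the tool has changed by that much, and returns True; else False.
- robot.goto_joints(angles): joint-space move.
- robot.move_gripper(opening, force=None): finger opening in mm; force is the grip in N (None keeps the last); returns when the fingers have stopped.
- robot.sleep(seconds).
- robot.inverse_kinematics(position, orientation): joint angles nearest the present ones, or None.
- robot.snapshot(name): name is "side" or "top" or "wrist"; returns a dict with "color" (420x560x3 uint8, red, green, blue), "depth" (420x560 float32, mm along the optical axis (not along the pixel's ray), 0 where there is no reading), "camera_matrix" (3x3 intrinsics, pixels), "xyz" and "rotation" of the camera in the world. Camera axes: x right, y down, z forward; pixel columns grow to the right and rows downward; lengths in mm; the calibration is good to about 2 mm. A picture is of the moment at which its call begins.
A pose or a line that the arm cannot do raises robot.PlanningError and nothing moves.
- robot.sign_off(): hands the job in, once; it reports no verdict.
Trained networks look in the newest picture that a camera, given by its name, has taken for a name from the list of things; names that differ only in an ending like _2 or _b are one class to them, and where a whole thing is asked for, a point or a joint stands for the part that bears it (a point fixed in the world has none). Each returns a list of dicts, best first, with "confidence" (0 to 1); they miss things now and then, are a little off and sometimes report something else, mostly with a low value. They report only what shows in the picture. A call takes as long as a camera call. They do not tell look-alikes from the thing itself.
- robot.spot_in(camera, target): "position" ([column, row] in pixels, amid what is visible of it).
- robot.cut_out(camera, target): "mask" (420x560 bool, what is visible of it) and "position" ([column, row] in pixels, amid what is visible of it).
- robot.tip_of(camera, target): "position" ([column, row] in pixels: a listed point, or the origin of a listed thing).
Readings, each from a call of its own:
- robot.current_time_s(): time.
- robot.current_joint_positions(): joint angles.
- robot.current_qvel(): joint speeds.
- robot.current_effort(): joint torques, N m.
- robot.current_position(): TCP position.
- robot.current_tcp_rot(): TCP orientation.
- robot.current_wrist_force(): force on the tool from outside, world axes, zero at the start.
- robot.current_moment(): the same for the moment, N m.
- robot.current_gripper_width(): finger opening in mm.
Only numpy, scipy, OpenCV 4.12 (cv2) and the standard library are available. Lean on these libraries where they do the work, as an engineer would, in place of code of your own. Each camera call takes 0.05 s, during which the arm holds its last target.

## Working session

There is one attempt and no reset: what is moved stays moved. The work goes in short steps, each a Python script; the robot and the scene stay as the last script left them, time stands still between calls to the robot, and variables do not carry over. Pictures are saved under pics/ and viewed, and the job is handed in when it is done.

```bash
mkdir -p pics; ls; cat > h.py <<'E'
import numpy as np, cv2
from station import robot
from scipy.spatial.transform import Rotation as R
def snap(c,name=None):
    s=robot.snapshot(c)
    if name: cv2.imwrite('pics/%s.png'%name, s['color'][:,:,::-1])
    return s
def cam(s):
    Rm=np.array(s['rotation'],float)
    if Rm.shape!=(3,3): Rm=R.from_quat(Rm).as_matrix()
    return Rm,np.array(s['xyz'],float),np.array(s['camera_matrix'],float)
def ray(s,px):
    Rm,t,K=cam(s); d=Rm@np.linalg.solve(K,[px[0],px[1],1.]); return t,d
def at_z(s,px,z):
    t,d=ray(s,px); return t+d*(z-t[2])/d[2]
def at_depth(s,px):
    t,d=ray(s,px); return t+d*s['depth'][int(round(px[1])),int(round(px[0]))]
def proj(s,p):
    Rm,t,K=cam(s); q=K@(Rm.T@(np.array(p)-t)); return q[:2]/q[2]
def cloud(s):
    Rm,t,K=cam(s); v,u=np.mgrid[:420,:560]; d=s['depth']
    p=np.stack([(u-K[0,2])/K[0,0]*d,(v-K[1,2])/K[1,1]*d,d],-1)
    w=p@Rm.T+t; w[d==0]=np.nan; return w
E
python3 - <<'E'
from h import *
for c in ['top','side','wrist']:
    s=snap(c,c+'0'); print(c,s['xyz'],np.round(cam(s)[0],3).tolist(),s['camera_matrix'].tolist() if hasattr(s['camera_matrix'],'tolist') else s['camera_matrix'])
    for n in ['tray_bar','tray_lip','lens0_mid','lens2_mid','bin','bed','stop_face','jar','dropper','driver']:
        for r in robot.tip_of(c,n)[:5]:
            px=r['position']; print(n,np.round(px),round(r['confidence'],2),np.round(at_depth(s,px)))
print(robot.current_time_s(),robot.grasp_offset,robot.current_tcp_rot())
E
```

```text
pics
top [560.10431948 -15.63328218 996.22746735] [[-0.004, -0.997, 0.077], [-1.0, 0.004, 0.005], [-0.005, -0.077, -0.997]] [[433.3595916104311, 0.0, 279.7538552289546], [0.0, 433.3595916104311, 214.11932772691026], [0.0, 0.0, 1.0]]
tray_bar [291. 251.] 0.81 [552. -35.  62.]
tray_lip [287. 283.] 0.76 [479. -26.   4.]
lens0_mid [286. 230.] 0.52 [598. -25.  22.]
lens0_mid [332. 160.] 0.28 [ 760. -130.   20.]
lens2_mid [298. 257.] 0.65 [539. -51.  22.]
bin [400. 283.] 0.61 [ 480. -282.    3.]
bed [151. 288.] 0.71 [469. 279.  10.]
stop_face [148. 261.] 0.8 [531. 281.  32.]
stop_face [299. 257.] 0.74 [539. -53.  22.]
jar [223. 164.] 0.85 [737. 109.  94.]
dropper [278. 158.] 0.61 [758.  -8.  49.]
driver [328. 160.] 0.84 [ 759. -123.   15.]
side [ 416.52427917 -580.53336756  785.1124919 ] [[0.939, -0.268, 0.215], [-0.344, -0.717, 0.607], [-0.009, -0.644, -0.765]] [[471.4679404477252, 0.0, 281.85577046238836], [0.0, 471.4679404477252, 211.9828165939346], [0.0, 0.0, 1.0]]
tray_bar [256. 236.] 0.65 [552. -45.  60.]
tray_bar [346. 208.] 0.39 [760. -15.  25.]
tray_lip [219. 257.] 0.77 [477. -28.   5.]
lens0_mid [275. 238.] 0.73 [594. -33.  20.]
lens2_mid [253. 255.] 0.56 [541. -58.  19.]
lens2_mid [222. 258.] 0.4 [482. -33.   7.]
bin [258. 374.] 0.69 [ 476. -281.    4.]
bed [183. 156.] 0.55 [471. 283.   8.]
stop_face [203. 145.] 0.65 [528. 302.  11.]
stop_face [348. 206.] 0.2 [764. -17.  33.]
jar [313. 176.] 0.89 [732.  97.  24.]
dropper [346. 210.] 0.83 [761. -16.  21.]
driver [364. 254.] 0.81 [ 755. -120.   -0.]
wrist [185.45083531 574.3473854  374.12236088] [[0.414, 0.876, 0.247], [0.91, -0.399, -0.114], [-0.001, 0.272, -0.962]] [[378.7681732681599, 0.0, 285.3139642222503], [0.0, 378.7681732681599, 203.52399962337145], [0.0, 0.0, 1.0]]
1.65 -18.700000000000003 [ 2.12277291e-01  9.77209471e-01 -2.43324350e-05 -6.76576374e-06]
```

View pics/top0.png

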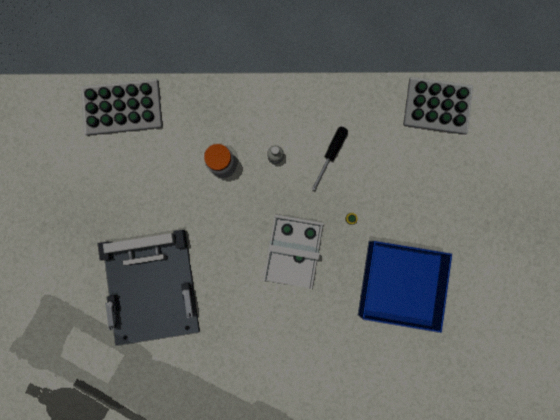

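View pics/side0.png

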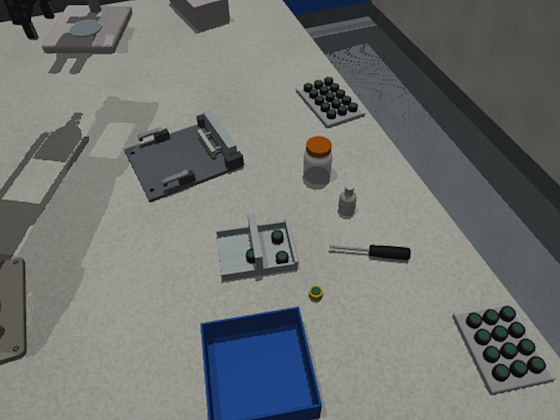

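```bash
python3 - <<'E'
from h import *
a=cv2.imread('pics/top0.png'); 
c=cv2.resize(a[195:310,235:345],None,fx=5,fy=5,interpolation=cv2.INTER_CUBIC); cv2.imwrite('pics/tray_crop.png',c)
c=cv2.resize(a[215:340,85:215],None,fx=4.5,fy=4.5,interpolation=cv2.INTER_CUBIC); cv2.imwrite('pics/bed_crop.png',c)
E
```

```text
(no output)
```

View pics/tray_crop.png

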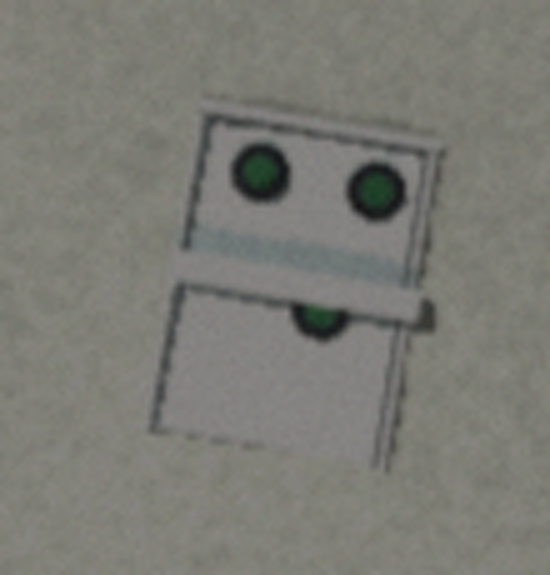

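View pics/bed_crop.png

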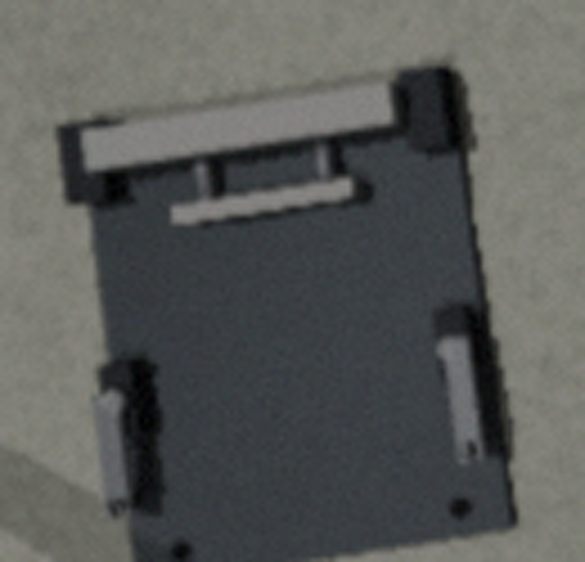

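Candidates for the tray: only the small one with a bar at top-px (291,251). Lens housings are the three inside it at (287,229), (310,233) and (298,258). Their look-alikes are the yellow ring at (351,218) and the two housings racks at (122,107) and (438,105). Stop is at (148,260), bin at (405,285). The crop confirms that this is the tray with three black housings; its open end faces the robot. Next I measure exact poses.

```bash
python3 - <<'E'
from h import *
def rect(p):
    (c,(w,h),a)=cv2.minAreaRect(p[:,:2].astype(np.float32)); return np.round(c,1),np.round((w,h),1),round(np.radians(a),3)
for c in ['top','side']:
    s=snap(c); W=cloud(s); 
    def sel(cx,cy,r,z0,z1):
        m=(abs(W[...,0]-cx)<r)&(abs(W[...,1]-cy)<r)&(W[...,2]>z0)&(W[...,2]<z1)
        m=cv2.morphologyEx(m.astype(np.uint8),cv2.MORPH_OPEN,np.ones((2,2)))>0
        return W[m]
    for nm,a in dict(bar=(552,-35,75,54,70),trayfloor=(552,-35,100,2.5,40),stoptop=(530,281,60,26,42),fence=(570,281,120,42,80),bed=(469,279,150,6,15),binrim=(478,-282,110,50,70)).items():
        p=sel(*a)
        if len(p)>10:
            pc=np.median(p,0)
            d=p[:,:2]-p[:,:2].mean(0); u,sv,vt=np.linalg.svd(d,full_matrices=False)
            print(c,nm,len(p),'med',np.round(pc,1),'rect',*rect(p),'pca',np.round(np.arctan2(vt[0,1],vt[0,0]),3), 'zsd',round(p[:,2].std(),1))
    for n in ['tray_bar','bin','bed','stop']:
        for r in robot.cut_out(c,n)[:1]:
            m=cv2.erode(r['mask'].astype(np.uint8),np.ones((2,2)))>0; p=W[m]; p=p[~np.isnan(p[:,0])]
            print(' mask',n,m.sum(),round(r['confidence'],2),np.round(np.percentile(p,[2,50,98],axis=0),0).tolist())
E
```

```text
Traceback (most recent call last):
numpy.linalg.LinAlgError: SVD did not converge
```

```bash
cat > meas.py <<'E'
from h import *
def rect(p):
    (c,(w,h),a)=cv2.minAreaRect(p[:,:2].astype(np.float32)); return np.round(c,1),np.round((w,h),1),round(np.radians(a),3)
for c in ['top','side']:
    s=snap(c); W=cloud(s); 
    np.savez('pics/%s.npz'%c,**{k:np.array(v) for k,v in s.items()})
    def sel(cx,cy,r,z0,z1):
        m=(abs(W[...,0]-cx)<r)&(abs(W[...,1]-cy)<r)&(W[...,2]>z0)&(W[...,2]<z1)
        p=W[m]; return p[~np.isnan(p).any(1)]
    for nm,a in dict(bar=(552,-35,75,54,70),trayfloor=(552,-35,100,2.5,40),stoptop=(530,281,60,26,42),fence=(570,281,120,42,80),bed=(469,279,150,6,15),binrim=(478,-282,110,50,70)).items():
        p=sel(*a)
        if len(p)>10:
            pc=np.median(p,0)
            d=p[:,:2]-p[:,:2].mean(0); u,sv,vt=np.linalg.svd(d,full_matrices=False)
            print(c,nm,len(p),'med',np.round(pc,1),'rect',*rect(p),'pca',np.round(np.arctan2(vt[0,1],vt[0,0]),3), 'zsd',round(p[:,2].std(),1))
    for n in ['tray_bar','bin','bed','stop']:
        for r in robot.cut_out(c,n)[:1]:
            p=W[r['mask']]; p=p[~np.isnan(p[:,0])]
            print(' mask',n,len(p),round(r['confidence'],2),np.round(np.percentile(p,[2,50,98],axis=0),0).tolist())
E
python3 meas.py
```

```text
top bar 336 med [550.2 -39.1  62. ] rect [550.5 -39.4] [109.8  14. ] 1.395 pca 1.395 zsd 1.7
top trayfloor 2861 med [556.6 -38.5   4.8] rect [551.5 -34.8] [198.8 198.1] 1.568 pca 2.996 zsd 7.8
top stoptop 268 med [537.8 284.2  33.8] rect [550.2 276.9] [ 42.9 127.6] 0.301 pca -1.228 zsd 3.2
top fence 673 med [570.7 297.1  54.9] rect [549.2 258.4] [219.4 103. ] 1.065 pca 1.68 zsd 2.7
top bed 6912 med [456.4 281.2  10.1] rect [478.9 279.4] [216.6 273.8] 1.552 pca -3.056 zsd 1.7
top binrim 826 med [ 466.6 -292.9   58.9] rect [ 476.2 -282.4] [171.5 169.9] 1.404 pca -1.768 zsd 3.2
 mask tray_bar 2991 0.57 [[477.0, -96.0, 0.0], [548.0, -38.0, 5.0], [624.0, 18.0, 64.0]]
 mask bin 6902 0.87 [[387.0, -373.0, 0.0], [472.0, -292.0, 5.0], [562.0, -192.0, 61.0]]
 mask bed 8975 0.55 [[358.0, 185.0, 6.0], [468.0, 283.0, 11.0], [582.0, 378.0, 56.0]]
 mask stop 300 0.68 [[525.0, 249.0, 10.0], [536.0, 294.0, 32.0], [560.0, 341.0, 37.0]]
side bar 352 med [549.4 -43.6  61.8] rect [550.3 -38.9] [113.   14.1] 1.395 pca -1.745 zsd 1.7
side trayfloor 3306 med [546.7 -40.5   5.8] rect [552.4 -35.1] [197.9 199.3] 1.555 pca 2.85 zsd 8.2
side stoptop 267 med [542.8 279.   33.7] rect [550.  278.8] [ 43.9 131.6] 0.297 pca -1.216 zsd 3.7
side fence 462 med [569.9 289.5  54.4] rect [552.2 262.9] [216.5 101. ] 1.122 pca -1.444 zsd 3.8
side bed 4260 med [450.2 274.9  10.1] rect [470.9 284.1] [233.2 195. ] 0.156 pca 3.04 zsd 1.5
side binrim 1398 med [ 489.1 -276.4   58.8] rect [ 476.5 -282. ] [171.6 170.1] 1.404 pca -1.198 zsd 3.1
 mask tray_bar 3533 0.95 [[477.0, -102.0, 1.0], [545.0, -39.0, 5.0], [624.0, 23.0, 63.0]]
 mask bin 11355 0.85 [[392.0, -375.0, 1.0], [482.0, -273.0, 5.0], [563.0, -192.0, 60.0]]
 mask bed 6103 0.93 [[359.0, 183.0, 6.0], [470.0, 272.0, 11.0], [586.0, 375.0, 55.0]]
 mask stop 285 0.73 [[523.0, 249.0, 8.0], [535.0, 292.0, 27.0], [555.0, 350.0, 36.0]]
```

```bash
python3 - <<'E'
import numpy as np, cv2
import sys
sys.argv=['x']
for c in ['top','side']:
    s=dict(np.load('pics/%s.npz'%c)); 
    Rm=s['rotation']; 
    from scipy.spatial.transform import Rotation as R
    if Rm.shape!=(3,3): Rm=R.from_quat(Rm).as_matrix()
    K=s['camera_matrix'];d=s['depth']; v,u=np.mgrid[:420,:560]
    W=np.stack([(u-K[0,2])/K[0,0]*d,(v-K[1,2])/K[1,1]*d,d],-1)@Rm.T+s['xyz']
    W=W[(d>0)&(abs(W[...,0]-470)<150)&(abs(W[...,1]-280)<130)]
    def mr(p,n):
        (cc,wh,a)=cv2.minAreaRect(p[:,:2].astype(np.float32)); print(c,n,len(p),np.round(cc,1),np.round(wh,1),round(np.radians(a),3))
    yaw=0.1
    for it in range(1):
        e=np.array([np.cos(yaw),np.sin(yaw)]);f=np.array([-e[1],e[0]])
        q=W[:,:2]-[470,281]; X=q@e; Y=q@f; Z=W[:,2]
        mr(W[(Z>29)&(Z<39)&(X>50)&(X<76)&(abs(Y)<60)],'stop')
        mr(W[(Z>50)&(Z<60)&(X>76)&(abs(Y)<100)],'fence')
        mr(W[(Z>6)&(Z<13)&(abs(X)<125)&(abs(Y)<105)],'bed')
        g=(Z>16)&(Z<40)&(abs(X)<60); 
        for sg in (1,-1):
            mr(W[g&(Y*sg>50)&(Y*sg<110)],'clamp')
E
python3 - <<'E'
import cv2
a=cv2.imread('pics/side0.png'); cv2.imwrite('pics/sidebed.png',cv2.resize(a[105:205,115:250],None,fx=5,fy=5,interpolation=cv2.INTER_CUBIC))
E
```

```text
top stop 186 [536.6 292.9] [15.1 89. ] 0.139
top fence 642 [570.6 298.9] [ 20.1 150.4] 0.153
top bed 6552 [472.5 275.3] [232.7 206.5] 0.152
top clamp 185 [428.9 361.1] [53.6 18.6] 0.155
top clamp 153 [462.4 198.1] [85.9 21.9] 0.341
side stop 123 [533.3 294.7] [10.4 92.6] 0.163
side fence 384 [570.3 299.5] [ 21.6 152.7] 0.152
side bed 4129 [470.9 284.1] [233.2 195. ] 0.156
side clamp 187 [464.1 358.8] [ 26.5 124.4] 1.427
side clamp 193 [450.1 193.8] [64.3 18.6] 0.254
```

View pics/sidebed.png

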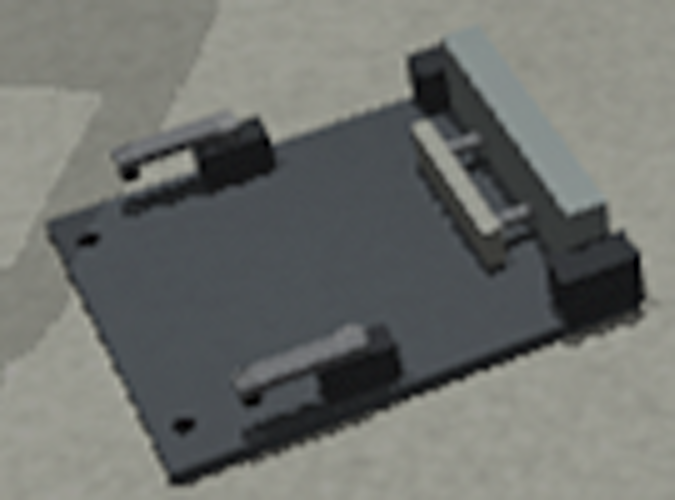

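```bash
cat >> h.py <<'E'
GO=18.7
def ori(yaw,th=0.):  # tray yaw, th = lip-down tilt; tool y along tray +x
    T=R.from_euler('z',yaw)*R.from_euler('y',-th)
    base=R.from_matrix(np.array([[0,1,0],[1,0,0],[0,0,-1.]]))  # cols x,y,z of tool: x=+y,y=+x,z=-z
    return T,(T*base).as_quat()
def tcp(bar,T,dz=2.): # TCP such that grasp point is dz above bar centre (tray frame)
    return np.array(bar)+T.apply([0,0,dz-GO])
BAR=np.array([550.4,-39.2,52.]); TY=-0.176
BIN=np.array([476.3,-282.2,0]); BY=-0.167
BEDY=0.153; E=np.array([np.cos(BEDY),np.sin(BEDY),0]); F=np.array([-E[1],E[0],0])
def bedbar(u,z): return E*u+F*209.2+np.array([0,0,z])
def tipbar(th,z=80,lx=45,yaw=BY):
    T,q=ori(yaw,th); lip=BIN+R.from_euler('z',yaw).apply([lx,0,0])+[0,0,z]
    return lip+T.apply([75,0,52]),T,q
E
python3 - <<'E'
from h import *
ik=lambda p,q: None if (a:=robot.inverse_kinematics(p,q)) is None else np.round(a,2)
T,q=ori(TY); print(ik(tcp(BAR,T),q),ik(tcp(BAR+[0,0,130],T),q))
for th in (0,20,40,50):
    b,T,q=tipbar(np.radians(th)); print(th,np.round(b),ik(tcp(b,T),q))
T,q=ori(BEDY); print(ik(tcp(bedbar(470,62),T),q),ik(tcp(bedbar(505,62),T),q),bedbar(503,62))
T,q=ori(TY)
robot.movep(tcp(BAR+[0,0,130],T),q)
s=snap('wrist','w1')
print(robot.current_time_s(),proj(s,BAR+[0,0,10]))
E
```

```text
[-0.16  0.19  1.8  -0.    1.15  0.01] [-0.16  0.04  1.7  -0.    1.4   0.01]
0 [ 595. -302.  132.] [-0.55  0.38  1.41 -0.    1.35 -0.38]
20 [ 573. -298.  155.] [-0.65  0.04  1.8   0.19  1.   -0.56]
40 [ 544. -294.  168.] [-0.79 -0.25  2.16  0.6   0.73 -0.98]
50 [ 529. -291.  171.] [-0.89 -0.35  2.32  0.94  0.68 -1.33]
[ 0.47  0.08  1.9  -0.    1.16  0.32] [ 0.45  0.16  1.81 -0.    1.17  0.3 ] [465.24124389 283.41528714  62.        ]
4.6083 [286.33514456 203.04153383]
```

View pics/w1.png

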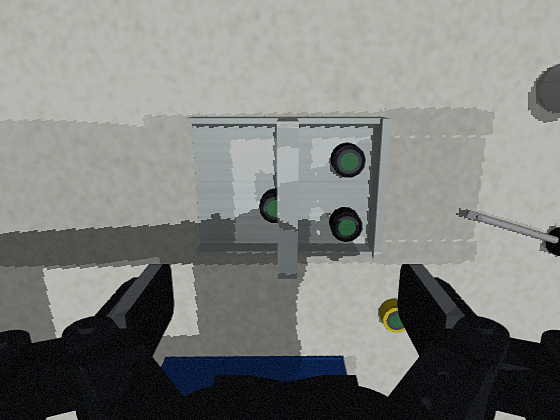

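The wrist view shows the bar at columns 277–299 and rows 120–278. My predicted centre (286,203) lies on it, all three housings are black, and the yellow ring is outside at (392,315). Grasping.

```bash
python3 - <<'E'
from h import *
T,q=ori(TY)
print(robot.move_l(tcp(BAR,T),q,v=110,f_stop=8))
print(robot.current_position())
robot.move_gripper(0,80); print(robot.current_gripper_width(),robot.current_wrist_force(),robot.current_position())
robot.move_l(tcp(BAR+[0,0,70],T),q,v=70)
print(robot.current_gripper_width(),robot.current_wrist_force(),robot.current_time_s())
snap('side','s2')
E
```

```text
False
[551.21058091 -39.32883179  36.25541223]
12.47894170718498 [-0.01517128 -0.30970741  2.49372362] [550.73353659 -39.25325373  35.6744142 ]
12.82791780589106 [-0.19609783  0.48268691 -5.72268438] 7.75
```

View pics/s2.png

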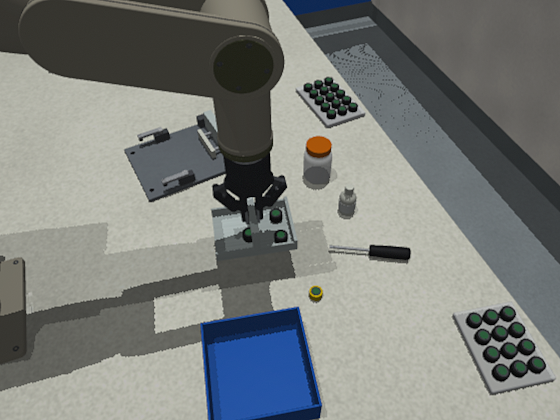

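Held: tray is lifted level near (255,230) with its three housings aboard. Moving to the bin and tipping.

```bash
python3 - <<'E'
from h import *
b,T,q=tipbar(0); robot.move_l(tcp(b+[0,0,0],T),q,v=140)
print(robot.current_wrist_force(),robot.current_time_s())
for th in (10,20,30,40):
    b,T,q=tipbar(np.radians(th)); robot.move_l(tcp(b,T),q,v=50)
print(robot.current_wrist_force(),robot.current_time_s())
robot.sleep(0.5)
snap('side','s3');snap('top','t3')
print(robot.current_wrist_force(),robot.current_time_s())
E
python3 -c "
import cv2,numpy as np
a=cv2.imread('pics/s3.png');b=cv2.imread('pics/t3.png')
cv2.imwrite('pics/c3.png',np.hstack([cv2.resize(a[180:420,160:360],(400,480)),cv2.resize(b[180:360,300:480],(400,480))]))"
```

```text
[ 0.50726244  1.06339179 -5.74169664] 9.8583
[-0.87371073 -0.22896289 -4.44467725] 11.625
[-0.09367151 -0.37344483 -4.79061888] 12.225
```

View pics/c3.png

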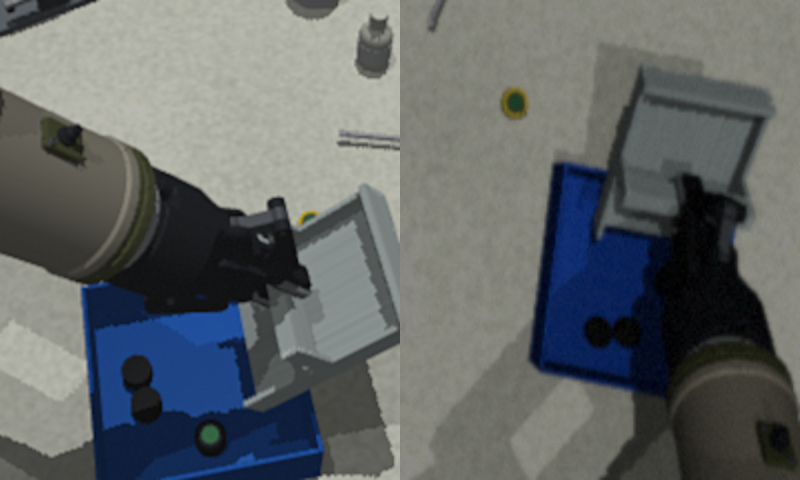

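All three housings lie in the bin (left panel (137,372), (146,404), (210,437)) and the tray floor is empty. Levelling it and carrying it to the fixture.

```bash
python3 - <<'E'
from h import *
b,T,q=tipbar(0,z=120); robot.move_l(tcp(b,T),q,v=80)
T,q=ori(BEDY)
robot.move_l(tcp(bedbar(468,52+70),T),q,v=200)
robot.move_l(tcp(bedbar(468,62+12),T),q,v=100)
robot.sleep(0.3)
print(robot.current_wrist_force(),robot.current_moment(),robot.current_position(),tcp(bedbar(468,74),T),robot.current_time_s())
for c in ('top','side'):
    s=snap(c,c+'4'); np.savez('pics/%s4.npz'%c,**{k:np.array(v) for k,v in s.items()})
E
python3 -c "
import cv2,numpy as np
a=cv2.imread('pics/side4.png');b=cv2.imread('pics/top4.png')
cv2.imwrite('pics/c4.png',np.hstack([cv2.resize(a[90:230,110:270],(400,350)),cv2.resize(b[215:355,75:235],(400,350))]))"
```

```text
[-0.58451108  0.30115157 -4.3036826 ] [-0.0243321   0.00983941  0.02283509] [431.11389221 278.33236316  58.00104233] [430.65010287 278.08115524  57.3       ] 17.4167
```

View pics/c4.png

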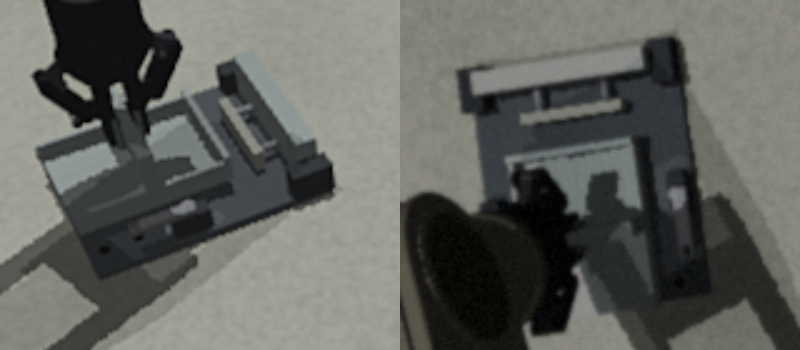

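```bash
cat > chk.py <<'E'
import numpy as np, sys
from h import cloud,E,F
def chk(s,zu,umax=556,u0=515):
    W=cloud(s); W=W[~np.isnan(W).any(-1)]
    u=W@E;v=W@F-209.2
    # end wall top
    m=(abs(W[:,2]-(zu+28))<3)&(u>u0)&(u<umax)&(abs(v)<62)
    if m.sum()>20:
        k=np.polyfit(v[m],u[m],1); print('wall n',m.sum(),'v',np.percentile(v[m],[1,99]).round(1),'u',np.percentile(u[m],[2,50,98]).round(1),'slope',k[0].round(4),'z',np.median(W[m,2]).round(1))
    # side wall tops
    for sg in (1,-1):
        m=(abs(W[:,2]-(zu+22))<3.5)&(v*sg>47)&(v*sg<60)&(u>u0-120)&(u<u0+20)
        if m.sum()>20:
            k=np.polyfit(u[m],W[m,2],1); kv=np.polyfit(u[m],v[m],1); print('side',sg,m.sum(),'v',np.percentile(v[m],[2,50,98]).round(1),'u',np.percentile(u[m],[2,98]).round(0),'pitch',k[0].round(4),'z',np.median(W[m,2]).round(1),'yaw',kv[0].round(4))
    # floor
    m=(abs(W[:,2]-(zu+4))<3)&(abs(v)<48)&(u>u0-110)&(u<u0+20)
    if m.sum()>50:
        A=np.c_[u[m],v[m],np.ones(m.sum())]; print('floor',m.sum(),np.linalg.lstsq(A,W[m,2],rcond=None)[0].round(4),'z',np.median(W[m,2]).round(1))
    # stop top
    m=(abs(W[:,2]-34)<3)&(u>560)&(u<592)&(abs(v)<55)
    if m.sum()>20:
        k=np.polyfit(v[m],u[m],1); print('stop',m.sum(),'u',np.percentile(u[m],[2,50,98]).round(1),'v',np.percentile(v[m],[1,50,99]).round(1),'slope',k[0].round(4))
    m=(abs(W[:,2]-55)<3)&(u>590)&(u<630)&(abs(v)<80)
    k=np.polyfit(v[m],u[m],1); print('fence',m.sum(),'u',np.percentile(u[m],[2,50,98]).round(1),'v',np.percentile(v[m],[1,50,99]).round(1),'slope',k[0].round(4))
if __name__=='__main__':
    for c in ('top','side'):
        print(c); chk(dict(np.load('pics/%s4.npz'%c)),22)
E
python3 chk.py
```

```text
top
wall n 132 v [-54.   54.3] u [534.8 539.8 542.6] slope -0.0059 z 50.5
side -1 132 v [-55.  -52.9 -50.4] u [399. 531.] pitch 0.0005 z 44.2 yaw -0.0016
floor 1319 [-6.00000e-04 -3.30000e-03  2.64611e+01] z 26.2
stop 167 u [567.8 572.3 577.4] v [-45.4  -2.4  42.8] slope 0.0022
fence 600 u [599.9 609.6 619.2] v [-75.3  -0.3  72.7] slope 0.0005
side
wall n 90 v [-55.7  53.8] u [535.8 538.8 542.2] slope -0.0041 z 50.0
side 1 95 v [49.8 53.4 59.1] u [397. 533.] pitch 0.0001 z 43.7 yaw 0.0023
side -1 160 v [-56.6 -52.7 -48.5] u [399. 532.] pitch -0.0017 z 43.4 yaw 0.0039
floor 1002 [-1.20000e-03 -8.00000e-04  2.68109e+01] z 26.3
stop 110 u [567.  571.4 576.6] v [-46.   -1.7  43.6] slope 0.0054
fence 354 u [599.  608.7 619. ] v [-74.8  -5.4  74.9] slope 0.0001
```

Tray is measured level, square within 0.006 rad and centred, with its closed end 25 mm before the stop. Setting it down.

```bash
python3 - <<'E'
from h import *
T,q=ori(BEDY)
w=lambda: np.round([robot.current_wrist_force()@E,robot.current_wrist_force()@F,robot.current_wrist_force()[2]],2)
print(w())
print(robot.move_l(tcp(bedbar(468,59),T),q,v=15,f_stop=4),w(),np.round(robot.current_position(),2))
robot.sleep(0.2); print(w(),robot.current_position()@E,robot.current_time_s())
E
```

```text
[-0.19 -0.67 -5.37]
True [ 0.46 -0.47  4.78] [430.58 278.05  45.67]
[-0.53 -0.79  6.14] 467.8973163488204 18.4583
```

```bash
python3 - <<'E'
from h import *
T,q=ori(BEDY)
def w():
    f=np.array(robot.current_wrist_force()); return np.round([f@E,f@F,f[2]],2)
def P(u,z): return E*u+F*209.2+np.array([0,0,z])
robot.move_l(P(468,45.9),q,v=10); print(w(),np.round(robot.current_position(),2))
robot.move_l(P(486,45.9),q,v=25); robot.sleep(.15); print(w(),round(robot.current_position()@E,2),robot.current_position()[2])
u=486
while u<500:
    u+=1.5
    robot.move_l(P(u,45.9),q,v=15); robot.sleep(.1)
    print(u,w(),round(robot.current_position()@E,2),round(robot.current_position()@F,2),round(robot.current_position()[2],2))
    if w()[0]<-7: break
for c in ('top','side'):
    s=snap(c,c+'5'); np.savez('pics/%s5.npz'%c,**{k:np.array(v) for k,v in s.items()})
print(robot.current_time_s())
E
python3 - <<'E'
import numpy as np
from chk import *
for c in ('top','side'):
    print(c); chk(dict(np.load('pics/%s5.npz'%c)),10,umax=588,u0=545)
E
```

```text
[ 0.27  0.34 -1.64] [430.5  277.99  45.68]
[-0.78 -0.53 -4.12] 485.76 45.757755565387754
487.5 [-0.59  0.51 -4.85] 487.47 209.19 45.86
489.0 [ 0.22  0.03 -4.72] 489.0 209.21 45.89
490.5 [-0.43 -0.11 -4.93] 490.5 209.21 45.89
492.0 [-0.1   0.61 -5.  ] 492.03 209.19 45.9
493.5 [-0.54  0.36 -3.85] 493.52 209.21 45.9
495.0 [-0.64  0.18 -4.47] 494.84 209.19 45.8
496.5 [-3.04  0.15 -3.67] 496.31 209.21 45.8
498.0 [-4.18 -0.25 -2.73] 497.83 209.2 45.81
499.5 [-4.93  0.34 -3.28] 499.22 209.19 45.82
501.0 [-6.4   0.57 -1.3 ] 500.45 209.18 45.79
23.475
top
wall n 183 v [-54.1  53.4] u [568.7 572.9 583.4] slope -0.0063 z 37.3
side 1 23 v [51.1 53.9 55.9] u [431. 564.] pitch 0.0057 z 32.8 yaw -0.0028
side -1 125 v [-55.4 -52.9 -50.5] u [428. 561.] pitch 0.0018 z 32.2 yaw -0.0001
floor 1279 [-3.00000e-04 -4.30000e-03  1.42682e+01] z 14.2
stop 210 u [564.9 578.2 584.2] v [-53.2   1.6  53. ] slope -0.0091
fence 603 u [599.8 609.7 619.2] v [-75.1  -1.3  72.9] slope 0.0012
side
wall n 104 v [-52.6  56.5] u [567.7 571.9 582.9] slope 0.001 z 37.5
side 1 94 v [49.2 53.1 58.6] u [428. 561.] pitch 0.0012 z 31.5 yaw 0.0039
side -1 142 v [-55.8 -52.8 -48.5] u [427. 561.] pitch -0.0038 z 31.3 yaw 0.0066
floor 970 [-8.00000e-04 -2.10000e-03  1.45993e+01] z 14.2
stop 134 u [563.2 577.5 583.7] v [-54.4  -3.1  51.4] slope -0.0159
fence 354 u [599.3 609.  619.2] v [-75.1  -7.   74.3] slope 0.0022
```

```bash
cat > fin.py <<'E'
from h import *
from chk import chk
T,q=ori(BEDY)
def w():
    f=np.mean([robot.current_wrist_force() for _ in range(5)],0); return np.round([f@E,f@F,f[2]],2)
def P(u,z): return E*u+F*209.2+np.array([0,0,z])
def st(): 
    p=np.array(robot.current_position()); print(w(),np.round([p@E,p@F,p[2]],2),round(robot.current_time_s(),2))
E
python3 - <<'E'
from fin import *
robot.move_l(P(501,45.6),q,v=10); robot.sleep(.2); st()
robot.move_l(P(503,45.6),q,v=10); robot.sleep(.2); st()
robot.move_l(P(504.6,45.6),q,v=10); robot.sleep(.5); st(); robot.sleep(.3); st()
for c in ('top','side'):
    s=snap(c,c+'6'); print(c); chk(s,10,umax=588,u0=549)
    W=cloud(s); W=W[~np.isnan(W).any(-1)]; u=W@E; v=W@F-209.2
    m=(abs(W[:,2]-34)<2)&(u>581)&(u<596)&(abs(v)<43); print('stopback',m.sum(),np.percentile(u[m],[2,50,90,98]).round(1))
st()
E
python3 -c "
import cv2,numpy as np
a=cv2.imread('pics/side6.png');b=cv2.imread('pics/top6.png')
cv2.imwrite('pics/c6.png',np.hstack([cv2.resize(a[90:230,110:270],(400,350)),cv2.resize(b[215:355,75:235],(400,350))]))"
```

```text
[-8.48  0.02  0.93] [500.41 209.2   45.71] 23.93
[-9.42 -0.9   2.96] [502.07 209.22  45.7 ] 24.48
[-12.4   -0.61   4.37] [503.36 209.23  45.73] 25.28
[-12.06  -1.12   5.23] [503.32 209.21  45.71] 25.58
top
wall n 182 v [-54.7  54.7] u [571.5 575.6 586.4] slope 0.0096 z 37.2
side 1 25 v [50.4 53.9 55.8] u [432. 568.] pitch -0.0072 z 31.8 yaw 0.0008
side -1 133 v [-55.4 -53.4 -50.5] u [431. 566.] pitch 0.0067 z 31.9 yaw -0.0024
floor 1273 [0.00000e+00 9.00000e-04 1.41204e+01] z 14.1
stop 217 u [565.8 581.  587.1] v [-53.5  -3.   52.3] slope 0.0211
fence 599 u [599.9 609.6 619.2] v [-74.2  -1.3  72.7] slope -0.0014
stopback 89 [581.2 584.2 586.7 587.2]
side
wall n 113 v [-53.5  55.1] u [570.4 574.8 585.1] slope -0.0001 z 37.2
side 1 89 v [49.2 53.1 57.8] u [431. 567.] pitch -0.0044 z 31.5 yaw 0.0054
side -1 140 v [-56.2 -53.1 -48.6] u [432. 565.] pitch -0.0026 z 31.4 yaw 0.0022
floor 960 [ 5.00000e-04 -1.10000e-03  1.38885e+01] z 14.2
stop 143 u [565.6 579.5 586.5] v [-53.4  -4.4  53.6] slope 0.0138
fence 355 u [599.3 608.9 619. ] v [-74.3  -5.1  73.9] slope -0.0008
stopback 50 [581.2 583.6 586.4 586.6]
[-11.9   -0.48   4.69] [503.34 209.24  45.74] 25.68
```

View pics/c6.png

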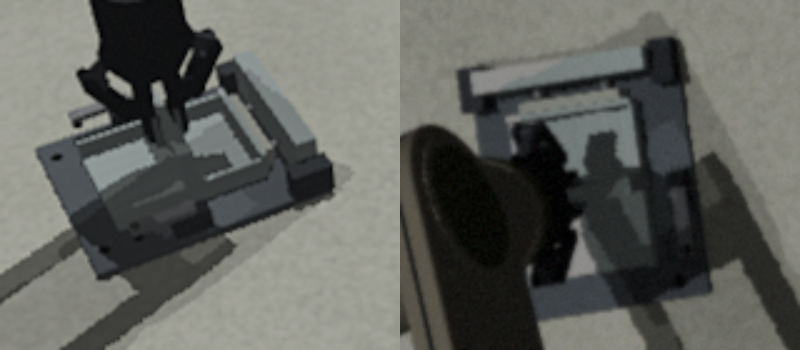

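```bash
python3 - <<'E'
from fin import *
s=snap('top','t7'); st()
a=cv2.imread('pics/top0.png'); b=cv2.imread('pics/t7.png')
cv2.imwrite('pics/c7.png',np.hstack([cv2.resize(b[230:340,350:460],(390,390),interpolation=cv2.INTER_CUBIC),cv2.resize(b[110:240,190:370],(400,390))]))
d=cv2.absdiff(a,b).max(2)[110:235,195:365]; print('bystander region change px',(d>60).sum())
E
```

```text
[-11.94  -0.66   4.8 ] [503.35 209.21  45.71] 25.73
bystander region change px 187
```

View pics/c7.png

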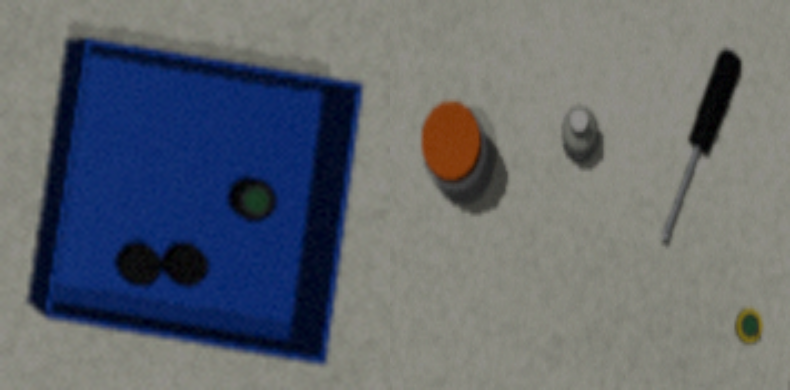

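Three housings are in the bin at (253,198), (139,263) and (185,263). The bystanders and the yellow ring are undisturbed; the 187 changed pixels come from the tray's own old spot. Handing in.

```bash
python3 - <<'E'
from h import *
robot.sign_off()
E
```

```text
the job is handed in; nothing more can be done
```

The job is done and handed in at about 26 s. I picked the tray up by its bar and tipped all three black lens housings into the blue bin. I then set the empty tray flat on the fixture and left it gripped and pressed against the stop.

**Last checks**
- **Position:** the tray lies flat on the bed (floor top measured at 14 mm, as expected) and is centred between the clamps to about 1 mm. It is square to the stop to about 0.01 rad.
- **Stop travel:** the stop is pushed in about 9–10 mm. The position since first contact says about 9.1 mm; the cameras say about 10 mm. It went no further at any reading I took.
- **Bin and bystanders:** all three housings are in the bin. The jar, dropper bottle, screwdriver and yellow look-alike look unmoved. The only pixel differences in that region (187) I put down to the tray's own old spot; I did not check them one by one.

**Disagreement:** the wrist force along the push reads about 12 N rather than 10 N. I put the extra 2 N or so down to friction from pressing the tray onto the bed with about 10 N.

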